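Find the sharp sanding block by its drag

ROBOT

A 6-joint arm with a two-finger parallel gripper is mounted at the origin on a cart in front of the work surface, level with it; the furniture and walls round the work are solid. World frame = base frame: x ahead of the robot, y to its left, z up, the work surface at z = 0. Lengths are in m, angles in rad, forces in N, time in s.
With the tool pointing down it reaches from about 0.3 to 0.875 m from the base axis. Payload 6.4 kg.
Tool frame: the origin (TCP) lies midway between the tips of the shut fingers; the grasp point (between the pads) lies grip_point_offset behind it (grip_point_offset is the distance from the TCP to the grasp point, in m); z points along the fingers, y is the direction in which the jaws open and shut (so a half turn about z gives the same grasp; the last joint's range is limited). The gripper opens to 88 mm and grips with 3 to 60 N. Pads are 18 mm wide; open, the fingers measure 123 mm over their backs; the gripper's body (75 mm by 187 mm) begins 45 mm behind the grasp point.
Start: joints at [-1.385, 0.181, 1.607, -0, 1.354, -0.206], TCP at [0.22, -0.531, 0.239] pointing down, gripper open.
Joint ranges: [-2.99, 2.99], [-0.89, 2.07], [0.3, 2.58], [-1.14, 4.28], [0, 2.63], [-3.12, 3.12]. Speed limits (rad/s): [2.57, 2.57, 3.01, 3.14, 3.14, 3.14].

INTERFACE

Orientations are given as [roll, pitch, yaw] about the fixed x, y, z axes, in that order (R = Rz(yaw) Ry(pitch) Rx(roll)).
In Python, from cell import observe, capture, calibration, finish_job, grip_point_offset gives the robot as it stands.
- The arm moves only by the tool apply_moves, never from a script. Its argument "deltas" is a list of rows, each a list of 2 entries, a list of its own where there are three numbers: the shift along the world's x, y, z in m, then the turn, a rotation vector about the world's x, y, z in rad. In form: [[[tx, ty, tz], [ax, ay, az]], ...]. A call has 1 to 20 rows; each row shifts and turns the commanded pose from where the row before left it; what a row does not reach is not made up. A row lasts 1/12 s, in which the tool goes at most 41.7 mm and 7.16 degrees, less where a joint would pass 70% of its speed; a pose out of reach is approached as far as the arm can. A call with a gripper value outside its range is refused whole. "jaw" is the finger opening in m, from 0 to 0.0881, set as the call begins (left out, the last holds). The fingers move at their own pace and stop on an object; "grip_force" is the grip in N (left out, the last holds). Time passes only in rows, so rows that do not move let the fingers close. It gives the time, the measured TCP pose, the force and the opening at its end, in the units of the state.
- observe(): the state, without advancing time (a new reading comes with each control period).
- capture(name): name is "scene" or "side" or "wrist"; returns the picture (384x512x3 uint8, blue, green, red); there is no depth.
- calibration(name): a dict with "intrinsics" (3x3 intrinsics, pixels), "origin" and "attitude" of the camera in the world. Camera axes: x right, y down, z forward; pixel columns grow to the right and rows downward; lengths in m; the calibration is good to about 2 mm. The wrist camera is an equidistant fisheye: a pixel r from the principal point sees the ray r / f radians off the axis. A picture is of the moment at which its call begins: read the wrist's pose just before it. calibration takes no time and is no camera call; for the wrist camera it gives the pose at the moment of the call.
- finish_job(): hands the job in, once; it reports no verdict.
The state is a dict: "t": time; "joint_positions": joint angles; "dq": joint speeds; "effort": joint torques, N m; "tool_pos": TCP position; "tool_rot": TCP orientation; "contact_force": force on the tool from outside, world axes, zero at the start; "ft_torque": the same for the moment, N m; "width": finger opening in m.
Only numpy, scipy, OpenCV 4.12 (cv2) and the standard library are available. Lean on these libraries where they do the work, as an engineer would, in place of code of your own. Each camera call takes 0.05 s, during which the arm holds its last target.

TASK

Three alike wooden sanding blocks lie on the plywood rubbing board; the paper of one is still sharp, that of the other two is worn smooth, but nothing shows which is which. Take hold of each in turn and, bearing down lightly on it, never hard, rub it flat along the board and leave it about 5 cm from where it lay, feeling how strongly it drags; when all three have been felt, lay the sharp one flat in the recess of the caddy and leave the two worn ones on the board where they were left. Leave the wax tin and the dark square offcut where they are.

Things in the scene. Friction and masses are not known exactly. Their poses are not given: they have to be found in the camera images.
- block_a_centre (a point): centre (half-way up) of sanding block block_a, one of three outwardly identical wooden hand sanding blocks: 42 wide (own x) x 106 long over the thin metal end battens (own y) x 32 high (own z, up), abrasive sheet glued underneath. It lies flat on the rubbing board, this point at z = 0.028. Grasp it across its 42 mm width.
- block_b_centre (a point): centre (half-way up) of sanding block block_b, one of three outwardly identical wooden hand sanding blocks: 42 wide (own x) x 106 long over the thin metal end battens (own y) x 32 high (own z, up), abrasive sheet glued underneath. It lies flat on the rubbing board, this point at z = 0.028. Grasp it across its 42 mm width.
- block_c_centre (a point): centre (half-way up) of sanding block block_c, one of three outwardly identical wooden hand sanding blocks: 42 wide (own x) x 106 long over the thin metal end battens (own y) x 32 high (own z, up), abrasive sheet glued underneath. It lies flat on the rubbing board, this point at z = 0.028. Grasp it across its 42 mm width.
- block_a: sanding block block_a; origin at the centre of its underside. Sharp or worn: the letter tells nothing. 0.12 to 0.26 kg. Sliding on the board, its drag is about 0.6 to 1.0 (sharp) or 0.15 to 0.3 (worn) of the total downward load (weight plus push) (rub slowly: a quick stop upsets the reading); weights differ, so bear down with some 5 to 10 N while dragging.
- block_b: sanding block block_b; origin at the centre of its underside. Sharp or worn: the letter tells nothing. 0.12 to 0.26 kg. Sliding on the board, its drag is about 0.6 to 1.0 (sharp) or 0.15 to 0.3 (worn) of the total downward load (weight plus push) (rub slowly: a quick stop upsets the reading); weights differ, so bear down with some 5 to 10 N while dragging.
- block_c: sanding block block_c; origin at the centre of its underside. Sharp or worn: the letter tells nothing. 0.12 to 0.26 kg. Sliding on the board, its drag is about 0.6 to 1.0 (sharp) or 0.15 to 0.3 (worn) of the total downward load (weight plus push) (rub slowly: a quick stop upsets the reading); weights differ, so bear down with some 5 to 10 N while dragging.
- caddy: flat plywood board fixed on the bench at the right, 92 (own x) x 146 (own y) x 14 mm, top at z = 0.014, with one open-topped rectangular recess in its middle; origin at the centre of its underside
- recess (a point): centre of the floor (z = 0.006) of the caddy's recess, 52 (own x) x 114 (own y) x 8 deep. A block lies in it with its length along own y, either way round, 5 mm free at each side and 4 mm at each end; its upper 24 mm then stand out.
- rubbing_board: plywood board screwed down on the bench at the left, 270 (x) x 210 (y) x 12 mm, top at z = 0.012, on which the three blocks lie side by side, about 90 mm apart in x, their length roughly along y (room to rub is lengthwise, towards the middle); origin at the centre of its underside
- block_a_paper (a point): middle of the underside of block_a's abrasive. The sharp paper is 0.04 mm thicker than the worn, far too little to be seen or measured here; the judge alone tells them apart by it
- block_b_paper (a point): middle of the underside of block_b's abrasive. The sharp paper is 0.04 mm thicker than the worn, far too little to be seen or measured here; the judge alone tells them apart by it
- block_c_paper (a point): middle of the underside of block_c's abrasive. The sharp paper is 0.04 mm thicker than the worn, far too little to be seen or measured here; the judge alone tells them apart by it
- offcut_3_mid (a point): dark square timber offcut 75 x 75 x 24, left of the rubbing board; a bystander near the work, to be left alone. The point is on its axis, 12 mm above the bench.
- wax_tin_mid (a point): round tin, 78 across, 34 high, beyond the caddy at the right; a bystander near the work, to be left alone. The point is on its axis, 12 mm above the bench.

How it is judged:
By the outcome, as a careful person would: the job done as asked, in the order asked, and still so for the second after the job is handed in, with the robot touching nothing.
It also fails if it takes over 72 s, if anything falls off the work surface, if the arm or the gripper's body presses on something with over 40 N, if the wrist force passes 120 N, or if a joint passes its speed limit or range.

## Working session

There is one attempt and no reset: what is moved stays moved. The work goes in short steps, Python scripts to look and compute and a tool call to move; the robot and the scene stay as the last step left them, time stands still between calls to the robot, and variables do not carry over. Pictures are saved under pics/ and viewed, and the job is handed in when it is done.

Besides the shell and the picture viewer there is one more tool, called after ">>>" in YAML: its name, and indented under it one key for each argument. apply_moves: Moves the arm, as the interface text tells. Its arguments: {"type":"object","properties":{"deltas":{"type":"array"},"jaw":{"type":"number"},"grip_force":{"type":"number"}},"required":["deltas"]}

```bash
ls; mkdir -p pics
python3 - <<'E'
from cell import observe, capture, calibration, grip_point_offset
import cv2
print(grip_point_offset); s=observe()
for k,v in s.items(): print(k,v)
for n in("scene","side","wrist"):
    c=calibration(n); print(n,c)
    cv2.imwrite(f"pics/{n}0.png",capture(n))
E
```

```text
pics
0.0187
t 0.0
joint_positions [-1.38528501e+00  1.81519345e-01  1.60798371e+00  4.21342491e-06
  1.35378254e+00 -2.06333180e-01]
dq [-0.00118455  0.00031603  0.00194553  0.00049662  0.00114614 -0.00094607]
effort [ 4.52759004e-04 -4.33859968e+01 -3.41851830e+01  7.01359380e-02
  3.85420339e-02 -1.25486790e-04]
tool_pos [ 0.21949057 -0.53089593  0.23783407]
tool_rot [-3.13993646e+00 -3.50864133e-04  3.91843299e-01]
contact_force [-0.40761242  0.84576892 -0.75573677]
ft_torque [0.02845566 0.05529378 0.04894154]
width 0.08805507362423558
scene {'intrinsics': array([[438.64136899,   0.        , 259.32505259],
       [  0.        , 438.64136899, 182.26686555],
       [  0.        ,   0.        ,   1.        ]]), 'origin': array([-0.16189798,  1.17629331,  0.67876204]), 'attitude': array([-2.01161858, -0.01390432, -2.56623819])}
side {'intrinsics': array([[405.02410082,   0.        , 250.0749632 ],
       [  0.        , 405.02410082, 185.78941616],
       [  0.        ,   0.        ,   1.        ]]), 'origin': array([0.34241143, 0.79070493, 1.45723104]), 'attitude': array([-2.67262701,  0.00967596, -2.88199263])}
wrist {'intrinsics': array([[297.31863964,   0.        , 255.17485636],
       [  0.        , 297.31863964, 190.36539834],
       [  0.        ,   0.        ,   1.        ]]), 'origin': array([ 0.2817207 , -0.50490892,  0.38405917]), 'attitude': array([ 2.87313925e+00,  1.51952024e-03, -1.17846848e+00])}
```

View pics/scene0.png

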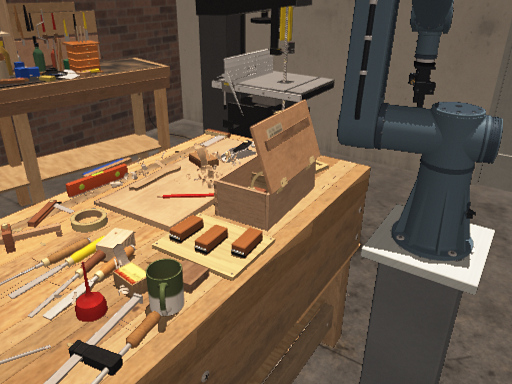

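View pics/side0.png

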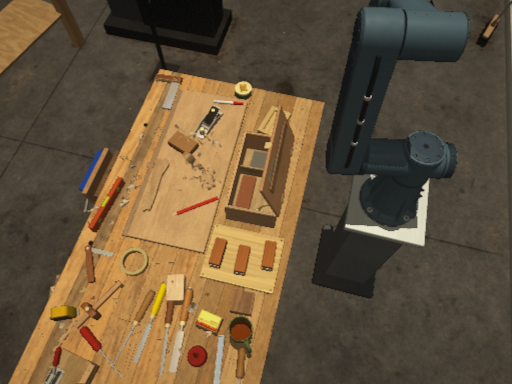

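View pics/wrist0.png

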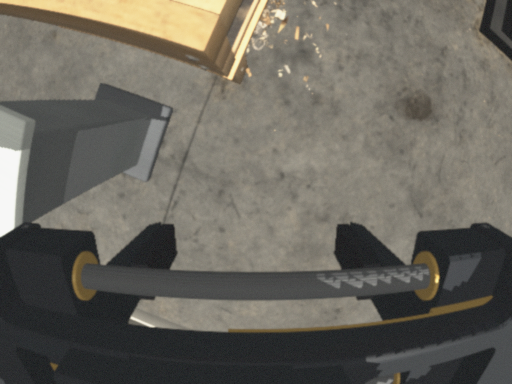

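```bash
cat > h.py <<'E'
import numpy as np, cv2
from scipy.spatial.transform import Rotation as R
from cell import observe, capture, calibration, grip_point_offset
def Rm(c): return R.from_euler('xyz',c['attitude']).as_matrix()
def ray(n,uv,c=None):
    c=c or calibration(n);K=c['intrinsics'];uv=np.atleast_2d(np.asarray(uv,float))
    x=(uv-K[:2,2])/K[0,0]
    if n=='wrist':
        r=np.linalg.norm(x,axis=1,keepdims=True); d=np.hstack([x/np.maximum(r,1e-9)*np.sin(r),np.cos(r)])
    else: d=np.hstack([x,np.ones((len(x),1))])
    return c['origin'],d@Rm(c).T
def plane(n,uv,z,c=None):
    o,d=ray(n,uv,c); t=(z-o[2])/d[:,2]; return o+d*t[:,None]
def proj(n,P,c=None):
    c=c or calibration(n);K=c['intrinsics'];p=(np.atleast_2d(P)-c['origin'])@Rm(c)
    if n=='wrist':
        r=np.linalg.norm(p[:,:2],axis=1,keepdims=True); th=np.arctan2(r,p[:,2:]); q=p[:,:2]/r*th
    else: q=p[:,:2]/p[:,2:]
    return q*K[0,0]+K[:2,2]
E
python3 - <<'E'
from h import *
im=cv2.imread('pics/side0.png')
cv2.imwrite('pics/side0z.png',cv2.resize(im[70:330,170:330],None,fx=3.5,fy=2.3,interpolation=cv2.INTER_CUBIC)) if 0 else cv2.imwrite('pics/side0z.png',cv2.resize(im[75:325,180:340],None,fx=2.4,fy=2.4,interpolation=cv2.INTER_CUBIC))
cv2.imwrite('pics/scene0z.png',cv2.resize(cv2.imread('pics/scene0.png')[90:300,130:390],None,fx=2.8,fy=2.8,interpolation=cv2.INTER_CUBIC))
for n,u in [('board',(242,258)),('boxBL',(226,218)),('boxBR',(275,224)),('boxTL',(245,135)),('caddy?',(268,122)),('tin',(243,90)),('offcut',(242,302))]: print(n,plane('side',u,0.012).round(3))
E
```

```text
board [[0.496 0.381 0.012]]
boxBL [[0.598 0.244 0.012]]
boxBR [[0.41  0.221 0.012]]
boxTL [[ 0.627 -0.143  0.012]]
caddy? [[ 0.548 -0.233  0.012]]
tin [[ 0.7   -0.377  0.012]]
offcut [[0.454 0.533 0.012]]
```

View pics/side0z.png

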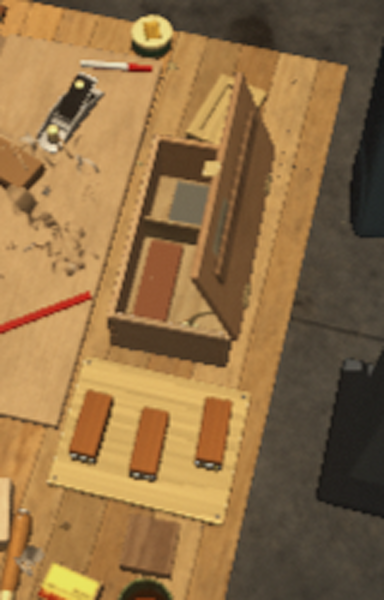

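View pics/scene0z.png

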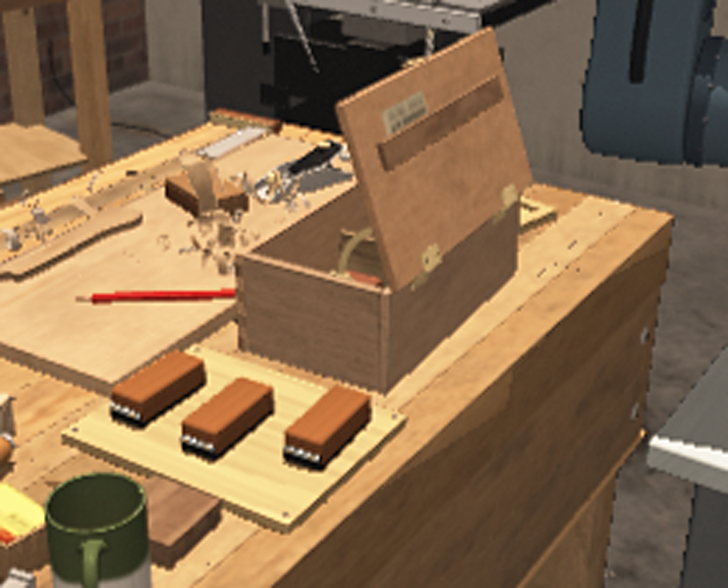

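Run:
```python
from h import *
def tri(a,b):
    o1,d1=ray('scene',a);o2,d2=ray('side',b);d1=d1[0];d2=d2[0]
    A=np.stack([d1,-d2],1);t=np.linalg.lstsq(A,o2-o1,rcond=None)[0]
    p,q=o1+d1*t[0],o2+d2*t[1]; return ((p+q)/2).round(3),np.linalg.norm(p-q).round(4)
sc=lambda u,v:(130+u/2.8,90+v/2.8); sd=lambda u,v:(180+u/2.4,75+v/2.4)
print('far top',tri(sc(490,28),sd(240,75)))
print('near top a',tri(sc(338,103),sd(197,280)))
print('near top b',tri(sc(338,103),sd(237,335)))
print('near bottom',tri(sc(393,288),sd(197,280)),tri(sc(393,288),sd(237,335)))
print('box corner top',tri(sc(238,257),sd(110,320)))
print('far hinge corner',tri(sc(531,182),sd(272,150)))
s=plane('side',[sd(110,345),sd(225,363)],0);print(s)
for nm,u in [('board corners',[sd(88,358),sd(247,395),sd(220,522),sd(50,483)])]: print(nm,plane('side',u,.012).round(3))
print('caddy vis',plane('side',[sd(222,72),sd(188,135),sd(266,93)],.014).round(3))
print('tin',plane('side',[sd(152,34)],.034).round(3),plane('side',[sd(152,540)],.024).round(3))
```

```text
far top (array([ 0.481, -0.099,  0.31 ]), np.float64(0.001))
near top a (array([0.461, 0.245, 0.314]), np.float64(0.0033))
near top b (array([0.397, 0.328, 0.35 ]), np.float64(0.0179))
near bottom (array([0.481, 0.116, 0.056]), np.float64(0.0133)) (array([0.402, 0.23 , 0.128]), np.float64(0.0061))
box corner top (array([0.59 , 0.248, 0.118]), np.float64(0.0013))
far hinge corner (array([ 0.417, -0.105,  0.128]), np.float64(0.0031))
[[0.5997476  0.242805   0.        ]
 [0.4129865  0.22601447 0.        ]]
board corners [[0.625 0.278 0.012]
 [0.367 0.274 0.012]
 [0.362 0.475 0.012]
 [0.622 0.484 0.012]]
caddy vis [[ 0.55  -0.326  0.014]
 [ 0.577 -0.175  0.014]
 [ 0.462 -0.3    0.014]]
tin [[ 0.695 -0.364  0.034]] [[0.451 0.528 0.024]]
```

>>> apply_moves:
  deltas:
    - [[0.02,0.016,0.007],[0,0,0.084]]
    - [[0.02,0.016,0.007],[0,0,0.084]]
    - [[0.02,0.016,0.007],[0,0,0.084]]
    - [[0.02,0.016,0.007],[0,0,0.084]]
    - [[0.02,0.016,0.007],[0,0,0.084]]
    - [[0.02,0.016,0.007],[0,0,0.084]]
    - [[0.02,0.016,0.007],[0,0,0.084]]
    - [[0.02,0.016,0.007],[0,0,0.084]]
    - [[0.02,0.016,0.007],[0,0,0.084]]
    - [[0.02,0.016,0.007],[0,0,0.084]]
    - [[0.02,0.016,0.007],[0,0,0.084]]
    - [[0.02,0.016,0.007],[0,0,0.084]]
    - [[0.02,0.016,0.007],[0,0,0.084]]
    - [[0.02,0.016,0.007],[0,0,0.084]]
    - [[0,0,0],[0,0,0]]
    - [[0,0,0],[0,0,0]]
    - [[0,0,0],[0,0,0]]

```text
t: 1.57
tool_pos: [0.499, -0.3076, 0.336]
tool_rot: [-3.14, -0.0, 1.567]
contact_force: [0.3, 0.0, -0.4]
width: 0.0882
```

Run:
```python
from h import *
s=observe();print(s['t'],s['tool_pos'],s['tool_rot'],s['contact_force'],s['joint_positions'].round(3))
import pickle
c=calibration('wrist');im=capture('wrist');cv2.imwrite('pics/w1.png',im);pickle.dump((c,s),open('w1.pkl','wb'))
print(c['origin'],c['attitude'])
```

```text
1.5667 [ 0.49902855 -0.30756544  0.33601741] [-3.14037621e+00 -3.27157317e-04  1.56663855e+00] [ 0.28974382  0.02936665 -0.44420706] [-7.540e-01  1.430e-01  1.455e+00 -1.000e-03  1.544e+00 -7.500e-01]
[ 0.49854612 -0.23912515  0.48216853] [ 2.87270465e+00  4.64237424e-04 -3.64950448e-03]
```

View pics/w1.png

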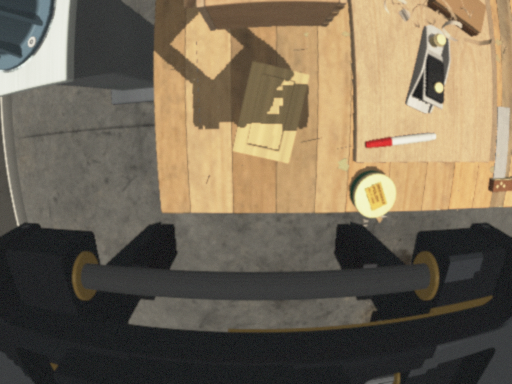

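Run:
```python
from h import *
im=cv2.imread('pics/w1.png');z=cv2.resize(im[50:175,215:325],None,fx=4.8,fy=4.8,interpolation=cv2.INTER_CUBIC)
z=(255*(z/255.)**0.6).astype('uint8');cv2.imwrite('pics/w1z.png',z)
```

```text
(no output)
```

View pics/w1z.png

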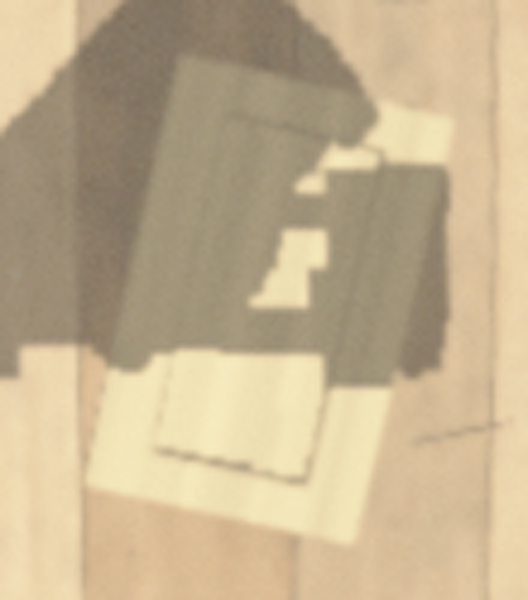

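Run:
```python
from h import *
import pickle
c,s=pickle.load(open('w1.pkl','rb'))
f=lambda q:np.array(q)/4.8+[215-.0,50]
def show(n,q,z):
    P=plane('wrist',f(q),z,c)[:,:2];print(n,P.round(4).tolist(),'c',P.mean(0).round(4),'sides',[round(np.linalg.norm(P[i]-P[(i+1)%4]),4) for i in range(4)])
    for a,b in((3,0),(2,1)): print(np.degrees(np.arctan2(*(P[b]-P[a])[::-1])).round(2))
    for a,b in((0,1),(3,2)): print(np.degrees(np.arctan2(*(P[b]-P[a])[::-1])).round(2)+90)
show('outer',[(180,53),(455,120),(355,545),(87,485)],.014)
show('rec',[(232,115),(385,150),(305,482),(157,450)],.014)
tin=plane('wrist',[(375,194)],.034,c);print(tin)
# blocks in side view
im=cv2.imread('pics/side0.png');hsv=cv2.cvtColor(im,cv2.COLOR_BGR2HSV)
m=cv2.inRange(hsv,(4,120,90),(14,255,255));m[:230]=0;m[280:]=0;m[:,:205]=0;m[:,285:]=0
n,l,st,ce=cv2.connectedComponentsWithStats(m)
for i in range(1,n):
    if st[i,4]>60:
        ys,xs=np.where(l==i);P=plane('side',np.stack([xs,ys],1),.044)[:,:2].astype('f4')
        print(st[i],cv2.minAreaRect((P*1000)))
```

```text
outer [[0.4945, -0.1606], [0.5839, -0.1814], [0.5522, -0.3237], [0.4631, -0.3032]] c [ 0.5234 -0.2422] sides [np.float64(0.0918), np.float64(0.1458), np.float64(0.0915), np.float64(0.146)]
77.59
77.45
76.95
77.09
rec [[0.5112, -0.1814], [0.5608, -0.1922], [0.5352, -0.3025], [0.4864, -0.2918]] c [ 0.5234 -0.242 ] sides [np.float64(0.0508), np.float64(0.1132), np.float64(0.05), np.float64(0.1131)]
77.33
76.93
77.7
77.62
[[ 0.69674365 -0.36957922  0.034     ]]
[209 238  18  27 294] ((585.6506958007812, 388.26153564453125), (40.75130844116211, 98.92322540283203), 0.3020176887512207)
[262 241  14  27 285] ((403.9315185546875, 350.88824462890625), (38.9054069519043, 97.42816925048828), 4.212947845458984)
[234 245  16  28 299] ((492.9770202636719, 391.5985412597656), (40.29693603515625, 97.94796752929688), 3.057609796524048)
```

>>> apply_moves:
  deltas:
    - [[0,0.02,0.018],[0,0,0]]
    - [[0,0.02,0.018],[0,0,0]]
    - [[0,0.02,0.018],[0,0,0]]
    - [[0,0.025,0.018],[0,0,0]]
    - [[0,0.03,0.018],[0,0,0]]
    - [[0,0.035,0],[0,0,0]]
    - [[0,0.035,0],[0,0,0]]
    - [[0,0.035,0],[0,0,0]]
    - [[0,0.035,0],[0,0,0]]
    - [[0,0.035,0],[0,0,0]]
    - [[0,0.035,0],[0,0,0]]
    - [[0,0.035,0],[0,0,0]]
    - [[0,0.035,0],[0,0,0]]
    - [[0,0.035,0],[0,0,0]]
    - [[0,0.035,0],[0,0,0]]
    - [[0,0.035,0],[0,0,0]]
    - [[0,0.035,0],[0,0,0]]
    - [[0,0.035,0],[0,0,0]]
    - [[0,0.035,0],[0,0,0]]
    - [[0,0.03,0],[0,0,0]]

```text
t: 3.28
tool_pos: [0.4996, 0.3283, 0.4261]
tool_rot: [-3.141, 0.0, 1.566]
contact_force: [0.2, -0.0, -0.2]
width: 0.0878
```

>>> apply_moves:
  deltas:
    - [[0,0.01,-0.02],[0,0,0]]
    - [[0,0,-0.02],[0,0,0]]
    - [[0,0,-0.02],[0,0,0]]
    - [[0,0,-0.02],[0,0,0]]
    - [[0,0,-0.02],[0,0,0]]
    - [[0,0,-0.02],[0,0,0]]
    - [[0,0,-0.01],[0,0,0]]
    - [[0,0,0],[0,0,0]]
    - [[0,0,0],[0,0,0]]

```text
t: 4.03
tool_pos: [0.4998, 0.3368, 0.2966]
tool_rot: [-3.141, 0.0, 1.566]
contact_force: [-0.2, 1.3, -0.4]
width: 0.0881
```

Run:
```python
from h import *
import pickle
s=observe();print(s['t'],s['tool_pos'],s['tool_rot'],s['contact_force'],s['joint_positions'].round(3))
c=calibration('wrist');im=capture('wrist');cv2.imwrite('pics/w2.png',im);pickle.dump((c,s),open('w2.pkl','wb'))
cv2.imwrite('pics/scene2.png',capture('scene'))
```

```text
4.0333 [0.49984288 0.3367687  0.29662327] [-3.14082223e+00  4.32251831e-04  1.56626328e+00] [-0.21585981  1.2698067  -0.44200799] [ 0.396  0.201  1.466 -0.     1.475  0.401]
```

View pics/w2.png

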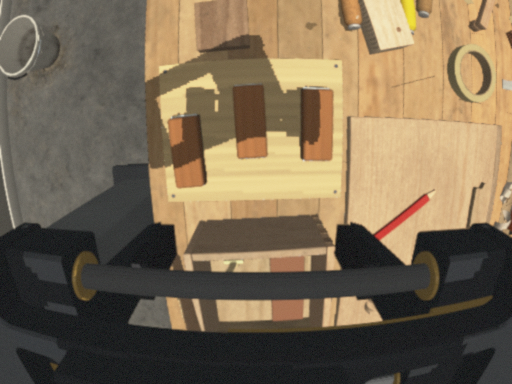

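View pics/scene2.png

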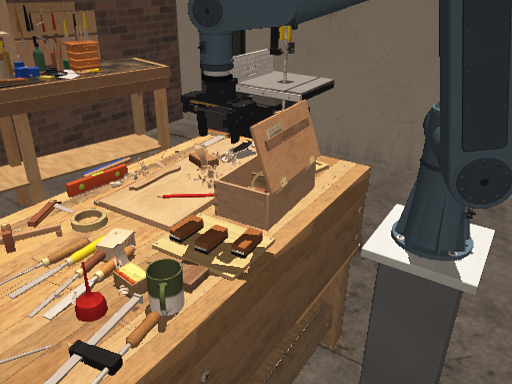

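Run:
```python
from h import *
import pickle
c,s=pickle.load(open('w2.pkl','rb'))
for h in (0,.1,.2,.3,.35,.4,.45): print(h,proj('scene',s['tool_pos']+[0,0,h]).round(0))
im=cv2.imread('pics/w2.png')
z=cv2.resize(im[50:205,155:345],None,fx=4,fy=4,interpolation=cv2.INTER_CUBIC);z=(255*(z/255.)**0.6).astype('uint8');cv2.imwrite('pics/w2z.png',z)
```

```text
0 [[219. 139.]]
0.1 [[218. 101.]]
0.2 [[217.  60.]]
0.3 [[216.  15.]]
0.35 [[215.  -9.]]
0.4 [[214. -34.]]
0.45 [[214. -61.]]
```

View pics/w2z.png

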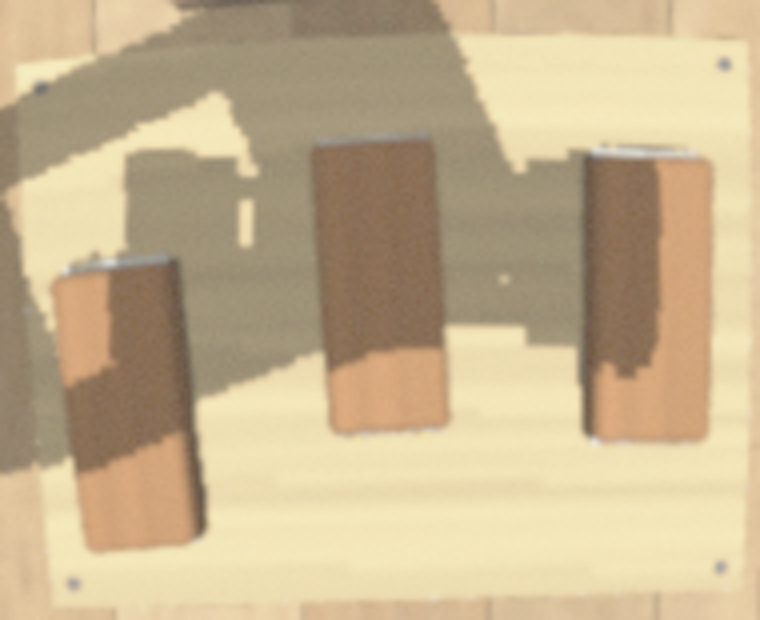

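Run:
```python
from h import *
cv2.imwrite('pics/side2.png',cv2.resize(capture('side')[:300,150:],None,fx=2,fy=2))
```

```text
(no output)
```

View pics/side2.png

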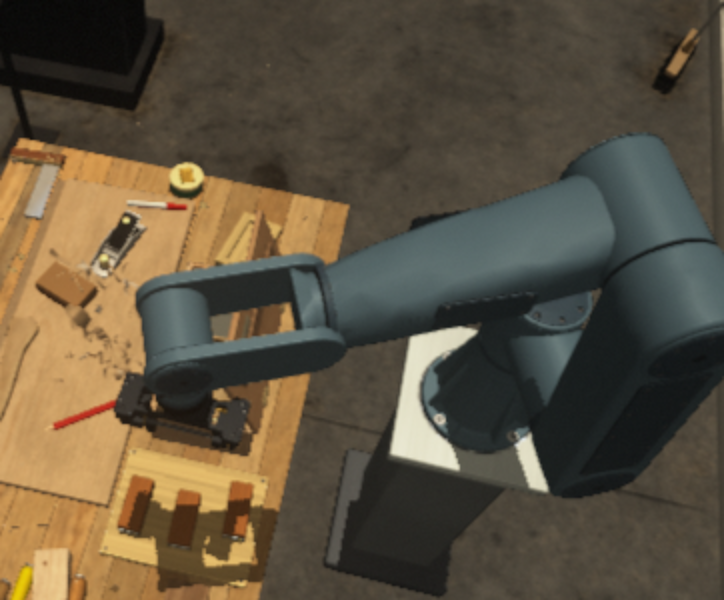

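Run:
```python
from h import *
im=cv2.imread('pics/scene2.png')
z=cv2.resize(im[0:180,160:400],None,fx=3.3,fy=3.3,interpolation=cv2.INTER_CUBIC);z=(255*(z/255.)**0.6).astype('uint8');cv2.imwrite('pics/scene2z.png',z)
```

```text
(no output)
```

View pics/scene2z.png

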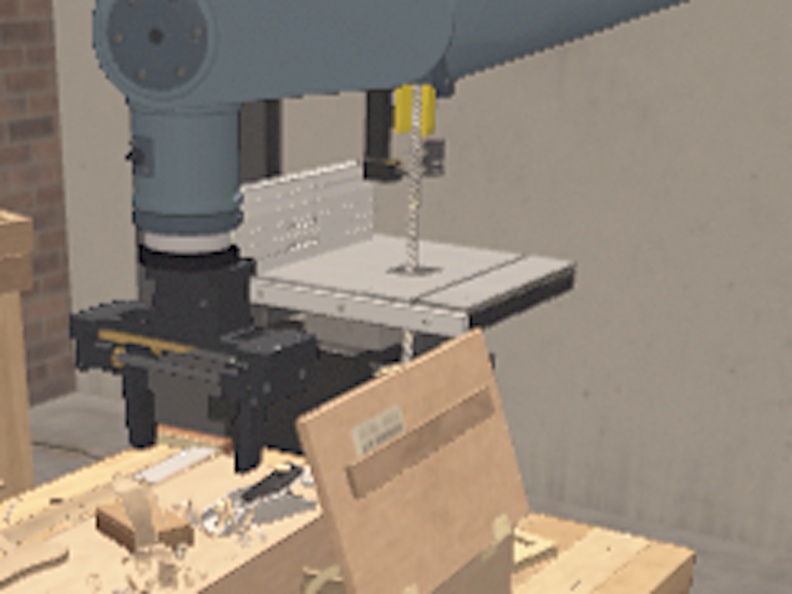

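Run:
```python
from h import *
T=np.array([.4998,.3368,.2966]);n=np.array([-.386,.923,0]);d=np.array([.923,.386,0])
for w in (.05,.07,.09):
  for h in (.2,.24,.28,.3,.32): print(w,h,proj('scene',T+[0,0,h]+w*n).round(1), proj('scene',T+[0,0,h]+w*n-.15*d).round(1))
# side cam: fork outer left edge and right edge width; side px pivot face (190,380)/2+150..
for p in [(180,380),(140,295)]:
  print(proj('side',T+[0,0,.28]).round(1))
for w in (-.09,-.07,.07,.09): print(w,proj('side',T+[0,0,.28]+w*n).round(1))
for hz in (0,.02): print(proj('side',T).round(1))
```

```text
0.05 0.2 [[210.9  63.4]] [[276.4  66.5]]
0.05 0.24 [[210.3  45.1]] [[277.   47.8]]
0.05 0.28 [[209.7  26.1]] [[277.5  28.4]]
0.05 0.3 [[209.4  16.4]] [[277.8  18.5]]
0.05 0.32 [[209.1   6.5]] [[278.1   8.4]]
0.07 0.2 [[208.4  64.9]] [[275.1  68.2]]
0.07 0.24 [[207.8  46.3]] [[275.6  49.2]]
0.07 0.28 [[207.1  27.1]] [[276.2  29.4]]
0.07 0.3 [[206.8  17.2]] [[276.5  19.3]]
0.07 0.32 [[206.4   7.1]] [[276.8   9. ]]
0.09 0.2 [[205.9  66.6]] [[273.7  69.9]]
0.09 0.24 [[205.2  47.7]] [[274.2  50.6]]
0.09 0.28 [[204.4  28. ]] [[274.8  30.5]]
0.09 0.3 [[204.   17.9]] [[275.1  20.2]]
0.09 0.32 [[203.7   7.7]] [[275.4   9.6]]
[[239.1 174. ]]
[[239.1 174. ]]
-0.09 [[234.8 143.6]]
-0.07 [[235.7 150.1]]
0.07 [[242.8 199.4]]
0.09 [[243.8 207. ]]
[[242.2 217.3]]
[[242.2 217.3]]
```

Run:
```python
from h import *
import pickle
c,s=pickle.load(open('w2.pkl','rb'))
f=lambda q:np.array(q)/4.+[155,50]
def show(n,q,z):
    P=plane('wrist',f(q),z,c)[:,:2];a=(P[0]+P[1])/2-(P[2]+P[3])/2
    print(n,P.round(4).tolist(),'c',P.mean(0).round(4),'sides',[round(np.linalg.norm(P[i]-P[(i+1)%4]),4) for i in range(4)],'ang',np.degrees(np.arctan2(a[1],a[0])).round(2))
show('near',[(53,280),(177,262),(193,540),(88,552)],.044)
show('mid',[(313,145),(432,138),(448,428),(332,433)],.044)
show('far',[(590,157),(710,160),(707,440),(596,440)],.044)
show('board',[(18,63),(748,38),(746,596),(50,607)],.012)
```

```text
near [[0.3804, 0.3954], [0.4242, 0.3997], [0.4262, 0.3032], [0.3877, 0.299]] c [0.4046 0.3493] sides [np.float64(0.044), np.float64(0.0965), np.float64(0.0387), np.float64(0.0966)] ang 92.79
mid [[0.4704, 0.4378], [0.5097, 0.4398], [0.515, 0.342], [0.4757, 0.3404]] c [0.4927 0.39  ] sides [np.float64(0.0393), np.float64(0.098), np.float64(0.0394), np.float64(0.0976)] ang 93.1
far [[0.5623, 0.4343], [0.6036, 0.4351], [0.6053, 0.3384], [0.5659, 0.338]] c [0.5843 0.3864] sides [np.float64(0.0413), np.float64(0.0967), np.float64(0.0394), np.float64(0.0964)] ang 91.55
board [[0.3587, 0.4771], [0.6266, 0.4845], [0.6334, 0.2718], [0.3614, 0.2683]] c [0.495  0.3754] sides [np.float64(0.268), np.float64(0.2128), np.float64(0.272), np.float64(0.2088)] ang 91.28
```

>>> apply_moves:
  jaw: 0.07
  grip_force: 35
  deltas:
    - [[0.0105,0.006,-0.024],[0,0,0.011]]
    - [[0.0105,0.006,-0.024],[0,0,0.011]]
    - [[0.0105,0.006,-0.024],[0,0,0]]
    - [[0.0105,0.006,-0.024],[0,0,0]]
    - [[0.0105,0.006,-0.024],[0,0,0]]
    - [[0.0105,0.006,-0.024],[0,0,0]]
    - [[0.0105,0.006,-0.024],[0,0,0]]
    - [[0.0105,0.006,-0.024],[0,0,0]]
    - [[0,0.001,-0.015],[0,0,0]]
    - [[0,0,-0.015],[0,0,0]]
    - [[0,0,-0.012],[0,0,0]]
    - [[0,0,-0.012],[0,0,0]]
    - [[0,0,-0.01],[0,0,0]]
    - [[0,0,-0.008],[0,0,0]]
    - [[0,0,-0.005],[0,0,0]]
    - [[0,0,-0.002],[0,0,0]]
    - [[0,0,0],[0,0,0]]
    - [[0,0,0],[0,0,0]]

```text
t: 5.68
tool_pos: [0.584, 0.3867, 0.0263]
tool_rot: [3.141, -0.0, 1.59]
contact_force: [0.4, -0.3, -0.2]
width: 0.07
```

```bash
cat > st.py <<'E'
from h import *
s=observe();print('t',round(s['t'],2),s['tool_pos'].round(4),s['tool_rot'].round(4),'F',s['contact_force'].round(2),'M',s['ft_torque'].round(2),round(s['width'],4))
E
python3 st.py;python3 - <<'E'
from h import *
cv2.imwrite('pics/w3.png',capture('wrist'))
E
```

```text
t 5.68 [0.584  0.3867 0.0263] [ 3.1408e+00 -4.0000e-04  1.5898e+00] F [ 0.42 -0.28 -0.2 ] M [-0.03 -0.07 -0.01] 0.07
```

View pics/w3.png

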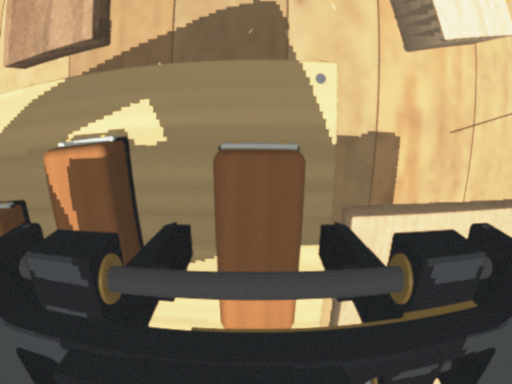

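>>> apply_moves:
  deltas:
    - [[0,0,-0.005],[0,0,0]]
    - [[0,0,-0.004],[0,0,0]]
    - [[0,0,0],[0,0,0]]

```text
t: 5.98
tool_pos: [0.583, 0.3863, 0.0157]
tool_rot: [-3.14, 0.001, 1.59]
contact_force: [-0.1, 0.1, -0.7]
width: 0.0703
```

>>> apply_moves:
  jaw: 0.03
  grip_force: 35
  deltas:
    - [[0,0,0],[0,0,0]]
    - [[0,0,0],[0,0,0]]
    - [[0,0,0],[0,0,0]]
    - [[0,0,0],[0,0,0]]
    - [[0,0,0],[0,0,0]]
    - [[0,0,0],[0,0,0]]
    - [[0,0,0],[0,0,0]]
    - [[0,0,0],[0,0,0]]

```text
t: 6.65
tool_pos: [0.5839, 0.3867, 0.017]
tool_rot: [3.141, -0.0, 1.59]
contact_force: [0.7, 0.9, 0.2]
width: 0.0418
```

```bash
python3 st.py
```

```text
t 6.65 [0.5839 0.3867 0.017 ] [ 3.1409e+00 -3.0000e-04  1.5898e+00] F [0.75 0.86 0.19] M [ 0.03 -0.29 -0.03] 0.0418
```

Gripped (41.8 mm). Press down in small steps to gauge stiffness.

>>> apply_moves:
  deltas:
    - [[0,0,-0.001],[0,0,0]]
    - [[0,0,0],[0,0,0]]
    - [[0,0,0],[0,0,0]]

```text
t: 6.9
tool_pos: [0.5839, 0.3867, 0.0169]
tool_rot: [3.141, -0.0, 1.59]
contact_force: [-3.1, -1.7, 7.0]
width: 0.0418
```

>>> apply_moves:
  deltas:
    - [[0,-0.0025,0],[0,0,0]]
    - [[0,-0.0025,0],[0,0,0]]
    - [[0,-0.0025,0],[0,0,0]]
    - [[0,-0.0025,0],[0,0,0]]
    - [[0.0002,-0.0025,0],[0,0,0]]
    - [[0,-0.0025,0],[0,0,0]]

```text
t: 7.4
tool_pos: [0.5845, 0.3729, 0.017]
tool_rot: [3.139, -0.003, 1.59]
contact_force: [0.2, 5.7, 5.8]
width: 0.0422
```

>>> apply_moves:
  deltas:
    - [[0,-0.0025,0],[0,0,0]]
    - [[0,-0.0025,0],[0,0,0]]
    - [[0.0002,-0.0025,0],[0,0,0]]
    - [[0,-0.0025,0],[0,0,0]]

```text
t: 7.73
tool_pos: [0.5847, 0.3629, 0.0169]
tool_rot: [3.139, -0.003, 1.59]
contact_force: [-0.2, 4.6, 4.9]
width: 0.0419
```

>>> apply_moves:
  deltas:
    - [[0,-0.0025,0],[0,0,0]]
    - [[0,-0.0025,0],[0,0,0]]
    - [[0.0002,-0.0025,0],[0,0,0]]
    - [[0,-0.0025,0],[0,0,0]]
    - [[0,-0.0025,0],[0,0,0]]

```text
t: 8.15
tool_pos: [0.5849, 0.3504, 0.017]
tool_rot: [3.139, -0.002, 1.59]
contact_force: [0.4, 5.2, 5.0]
width: 0.0416
```

>>> apply_moves:
  deltas:
    - [[0,-0.0025,0],[0,0,0]]
    - [[0,-0.0025,0],[0,0,0]]
    - [[0.0002,-0.0025,0],[0,0,0]]
    - [[0,-0.0025,0],[0,0,0]]

```text
t: 8.48
tool_pos: [0.5851, 0.3404, 0.0169]
tool_rot: [3.139, -0.002, 1.59]
contact_force: [0.9, 5.0, 4.9]
width: 0.0416
```

>>> apply_moves:
  deltas:
    - [[0,-0.0015,0],[0,0,0]]
    - [[0,0,0],[0,0,0]]
    - [[0,0,0],[0,0,0]]

```text
t: 8.73
tool_pos: [0.5851, 0.3385, 0.0169]
tool_rot: [3.14, -0.002, 1.59]
contact_force: [0.5, 3.9, 6.1]
width: 0.0413
```

```bash
python3 st.py
```

```text
t 8.73 [0.5851 0.3385 0.0169] [ 3.1395e+00 -1.9000e-03  1.5897e+00] F [0.54 3.88 6.1 ] M [ 0.52  0.03 -0.14] 0.0413
```

>>> apply_moves:
  deltas:
    - [[0,-0.001,0],[0,0,0]]
    - [[0,0,0.001],[0,0,0]]
    - [[0,0,0],[0,0,0]]

```text
t: 8.98
tool_pos: [0.5844, 0.3366, 0.0169]
tool_rot: [3.141, -0.0, 1.59]
contact_force: [-1.1, 2.7, 3.5]
width: 0.0419
```

>>> apply_moves:
  jaw: 0.07
  deltas:
    - [[0,0,0],[0,0,0]]
    - [[0,0,0],[0,0,0]]
    - [[0,0,0],[0,0,0]]
    - [[0,0,0],[0,0,0]]
    - [[0,0,0],[0,0,0]]
    - [[0,0,0.01],[0,0,0]]
    - [[0,0,0.02],[0,0,0]]
    - [[0,0,0.025],[0,0,0]]

```text
t: 9.65
tool_pos: [0.5829, 0.3359, 0.0708]
tool_rot: [-3.138, 0.001, 1.59]
contact_force: [0.4, -0.6, -0.2]
width: 0.0701
```

```bash
python3 st.py
python3 - <<'E'
from h import *
import pickle
s=observe();c=calibration('wrist');im=capture('wrist');cv2.imwrite('pics/w4.png',im);pickle.dump((c,s),open('w4.pkl','wb'))
E
```

```text
t 9.65 [0.5829 0.3359 0.0708] [-3.1378e+00  1.4000e-03  1.5897e+00] F [ 0.42 -0.62 -0.2 ] M [-0.02 -0.12 -0.05] 0.0701
```

View pics/w4.png

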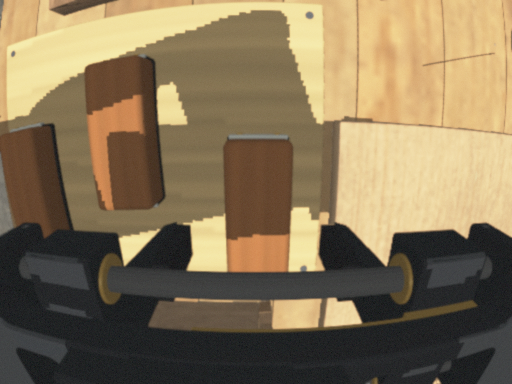

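>>> apply_moves:
  deltas:
    - [[-0.0113,0.0065,0],[-0.015,0,0.004]]
    - [[-0.0113,0.0065,0],[-0.015,0,0.004]]
    - [[-0.0113,0.0065,0],[-0.015,0,0.004]]
    - [[-0.0113,0.0065,0],[-0.015,0,0.004]]
    - [[-0.0113,0.0065,0],[-0.015,0,0.004]]
    - [[-0.0113,0.0065,0],[-0.015,0,0.004]]
    - [[-0.0113,0.0065,0],[-0.015,0,0.004]]
    - [[-0.0113,0.0065,0],[-0.015,0,0.004]]
    - [[0,0,-0.01],[0,0,0]]
    - [[0,0,-0.01],[0,0,0]]
    - [[0,0,-0.01],[0,0,0]]
    - [[0,0,0],[0,0,0]]
    - [[0,0,0],[0,0,0]]

```text
t: 10.78
tool_pos: [0.4934, 0.3874, 0.0399]
tool_rot: [-3.135, 0.121, 1.621]
contact_force: [0.6, -0.7, -0.2]
width: 0.0701
```

```bash
python3 st.py
python3 - <<'E'
from h import *
cv2.imwrite('pics/w5.png',capture('wrist'))
E
```

```text
t 10.78 [0.4934 0.3874 0.0399] [-3.1346  0.1214  1.6214] F [ 0.62 -0.65 -0.22] M [ 0.01 -0.11 -0.  ] 0.0701
```

View pics/w5.png

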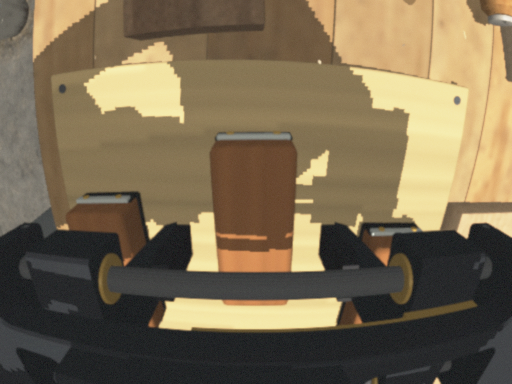

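>>> apply_moves:
  deltas:
    - [[0,0,-0.01],[0,0,0]]
    - [[0,0,-0.008],[0,0,0]]
    - [[0,0,-0.005],[0,0,0]]
    - [[0,0,0],[0,0,0]]

```text
t: 11.17
tool_pos: [0.493, 0.3877, 0.0169]
tool_rot: [-3.135, 0.121, 1.622]
contact_force: [-0.1, -0.2, 0.2]
width: 0.0705
```

>>> apply_moves:
  jaw: 0.03
  grip_force: 35
  deltas:
    - [[0,0,0],[0,0,0]]
    - [[0,0,0],[0,0,0]]
    - [[0,0,0],[0,0,0]]
    - [[0,0,0],[0,0,0]]
    - [[0,0,0],[0,0,0]]
    - [[0,0,0],[0,0,0]]
    - [[0,0,0],[0,0,0]]
    - [[0,0,0],[0,0,0]]

```text
t: 11.83
tool_pos: [0.4941, 0.3888, 0.0191]
tool_rot: [-3.138, 0.12, 1.622]
contact_force: [-0.5, 0.7, 2.9]
width: 0.0415
```

>>> apply_moves:
  deltas:
    - [[0,0,-0.001],[0,0,0]]
    - [[0,0,0],[0,0,0]]
    - [[0,0,0],[0,0,0]]

```text
t: 12.08
tool_pos: [0.4942, 0.3888, 0.0191]
tool_rot: [-3.138, 0.12, 1.622]
contact_force: [-3.5, -1.0, 9.6]
width: 0.0418
```

```bash
python3 st.py
python3 - <<'E'
from h import *
cv2.imwrite('pics/scene6.png',cv2.resize(capture('scene')[60:260,140:400],None,fx=3,fy=3,interpolation=cv2.INTER_CUBIC))
E
```

```text
t 12.08 [0.4942 0.3888 0.0191] [-3.1378  0.12    1.6221] F [-3.49 -1.    9.64] M [-0.38  0.48 -0.06] 0.0418
```

View pics/scene6.png

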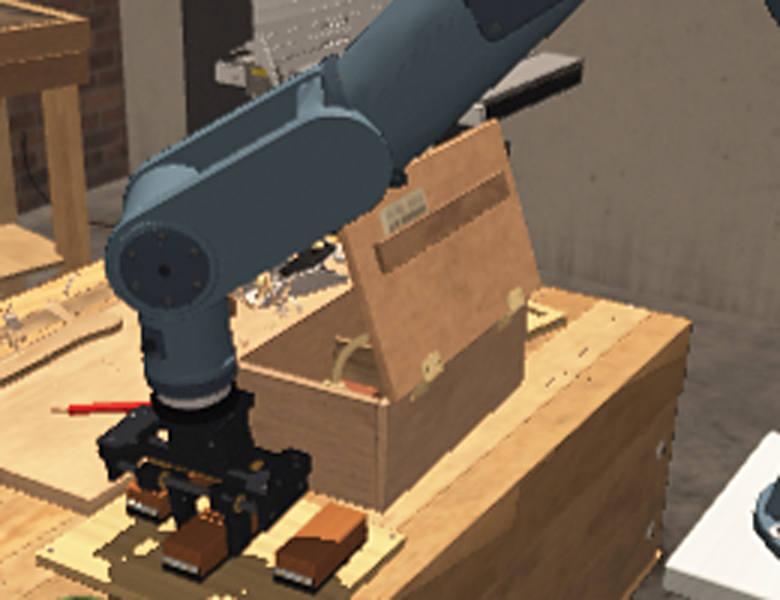

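>>> apply_moves:
  deltas:
    - [[0,-0.0025,0.0003],[0,0,0]]
    - [[0,-0.0025,0],[0,0,0]]
    - [[0.0003,-0.0025,0],[0,0,0]]
    - [[0,-0.0025,0],[0,0,0]]
    - [[0.0003,-0.0025,0],[0,0,0]]
    - [[0,-0.0025,0],[0,0,0]]

```text
t: 12.63
tool_pos: [0.4956, 0.3744, 0.0191]
tool_rot: [-3.14, 0.118, 1.622]
contact_force: [-0.1, 2.4, 5.4]
width: 0.0416
```

>>> apply_moves:
  deltas:
    - [[0,-0.0025,0],[0,0,0]]
    - [[0.0003,-0.0025,0],[0,0,0]]
    - [[0,-0.0025,0],[0,0,0]]
    - [[0.0003,-0.0025,0],[0,0,0]]

```text
t: 12.97
tool_pos: [0.4961, 0.3644, 0.0191]
tool_rot: [-3.14, 0.118, 1.622]
contact_force: [0.0, 1.6, 5.9]
width: 0.0417
```

```bash
python3 st.py
python3 - <<'E'
from h import *
cv2.imwrite('pics/scene7.png',cv2.resize(capture('scene')[60:260,140:400],None,fx=3,fy=3,interpolation=cv2.INTER_CUBIC))
cv2.imwrite('pics/side7.png',cv2.resize(capture('side')[100:300,180:380],None,fx=3,fy=3,interpolation=cv2.INTER_CUBIC))
E
```

```text
t 12.97 [0.4961 0.3644 0.0191] [-3.1397  0.1182  1.6219] F [0.01 1.65 5.86] M [ 0.22  0.11 -0.07] 0.0417
```

View pics/side7.png

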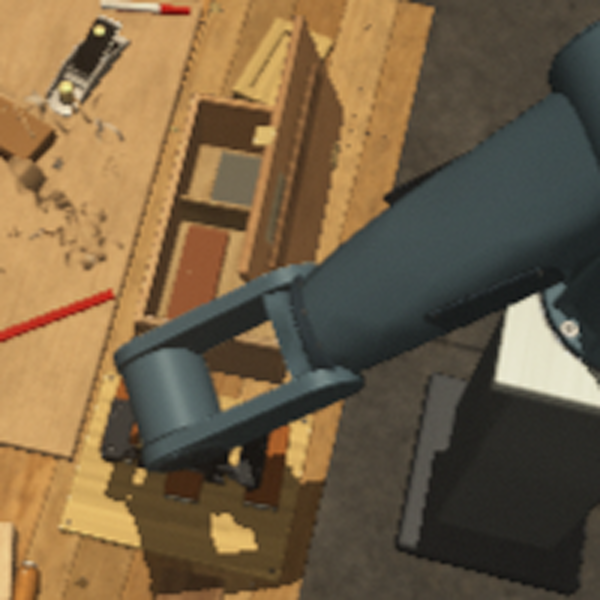

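View pics/scene7.png

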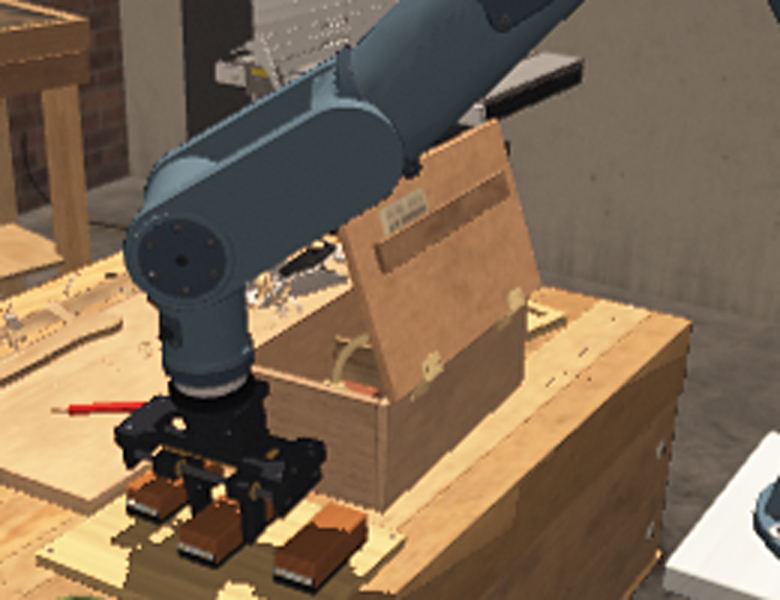

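>>> apply_moves:
  deltas:
    - [[0,-0.0025,0],[0,0,0]]
    - [[0.0003,-0.0025,0],[0,0,0]]
    - [[0,-0.0025,0],[0,0,0]]
    - [[0.0003,-0.0025,0],[0,0,0]]
    - [[0,-0.0025,0],[0,0,0]]

```text
t: 13.48
tool_pos: [0.4968, 0.3519, 0.0191]
tool_rot: [-3.14, 0.118, 1.622]
contact_force: [-0.4, 2.3, 5.3]
width: 0.0416
```

>>> apply_moves:
  deltas:
    - [[0,-0.0025,0],[0,0,0]]
    - [[0.0003,-0.0025,0],[0,0,0]]
    - [[0,-0.0025,0],[0,0,0]]
    - [[0.0003,-0.0025,0],[0,0,0]]

```text
t: 13.82
tool_pos: [0.4974, 0.3418, 0.0191]
tool_rot: [-3.14, 0.118, 1.622]
contact_force: [0.0, 2.2, 5.9]
width: 0.0414
```

>>> apply_moves:
  deltas:
    - [[0,-0.0015,0],[0,0,0]]
    - [[0,-0.001,0],[0,0,0]]
    - [[0,0,0],[0,0,0]]
    - [[0,0,0],[0,0,0]]

```text
t: 14.15
tool_pos: [0.4974, 0.3391, 0.0191]
tool_rot: [-3.14, 0.119, 1.622]
contact_force: [1.0, 2.4, 6.1]
width: 0.0414
```

```bash
python3 st.py
```

```text
t 14.15 [0.4974 0.3391 0.0191] [-3.1397  0.1187  1.6217] F [1.02 2.37 6.11] M [ 0.05  0.04 -0.03] 0.0414
```

>>> apply_moves:
  deltas:
    - [[0,0,0.0008],[0,0,0]]
    - [[0,0,0],[0,0,0]]

```text
t: 14.32
tool_pos: [0.4967, 0.3386, 0.0191]
tool_rot: [-3.138, 0.12, 1.622]
contact_force: [-0.4, 0.5, 3.6]
width: 0.0421
```

>>> apply_moves:
  jaw: 0.07
  deltas:
    - [[0,0,0],[0,0,0]]
    - [[0,0,0],[0,0,0]]
    - [[0,0,0],[0,0,0]]
    - [[0,0,0],[0,0,0]]
    - [[0,0,0],[0,0,0]]
    - [[0,0,0.01],[0,0,0]]
    - [[0,0,0.02],[0,0,0]]
    - [[0,0,0.025],[0,0,0]]
    - [[0,0,0],[0,0,0]]
    - [[0,0,0],[0,0,0]]

```text
t: 15.15
tool_pos: [0.4978, 0.3393, 0.0762]
tool_rot: [-3.141, 0.118, 1.622]
contact_force: [0.9, 0.7, -1.4]
width: 0.0704
```

```bash
python3 st.py
python3 - <<'E'
from h import *
import pickle
s=observe();c=calibration('wrist');im=capture('wrist');cv2.imwrite('pics/w8.png',im);pickle.dump((c,s),open('w8.pkl','wb'))
E
```

```text
t 15.15 [0.4978 0.3393 0.0762] [-3.1413  0.1182  1.6217] F [ 0.89  0.69 -1.35] M [ 0.09 -0.11  0.02] 0.0704
```

View pics/w8.png

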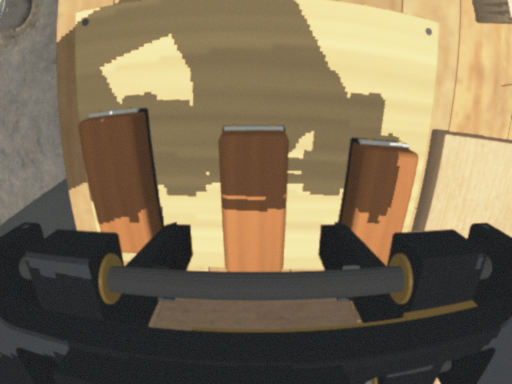

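>>> apply_moves:
  deltas:
    - [[-0.0116,0.001,0],[0,0,0.0015]]
    - [[-0.0116,0.001,0],[0,0,0.0015]]
    - [[-0.0116,0.001,0],[0,0,0.0015]]
    - [[-0.0116,0.001,0],[0,0,0.0015]]
    - [[-0.0116,0.001,0],[0,0,0.0015]]
    - [[-0.0116,0.001,0],[0,0,0.0015]]
    - [[-0.0116,0.001,0],[0,0,0.0015]]
    - [[-0.0116,0.001,0],[0,0,0.0015]]
    - [[0,0,-0.015],[0,0,0]]
    - [[0,0,-0.01],[0,0,0]]
    - [[0,0,0],[0,0,0]]
    - [[0,0,0],[0,0,0]]

```text
t: 16.2
tool_pos: [0.403, 0.3462, 0.0482]
tool_rot: [-3.136, 0.121, 1.634]
contact_force: [-0.4, 0.5, 0.5]
width: 0.0702
```

```bash
python3 st.py
python3 - <<'E'
from h import *
cv2.imwrite('pics/w9.png',capture('wrist'))
E
```

```text
t 16.2 [0.403  0.3462 0.0482] [-3.1359  0.1208  1.6342] F [-0.43  0.53  0.53] M [ 0.05 -0.09  0.  ] 0.0702
```

View pics/w9.png

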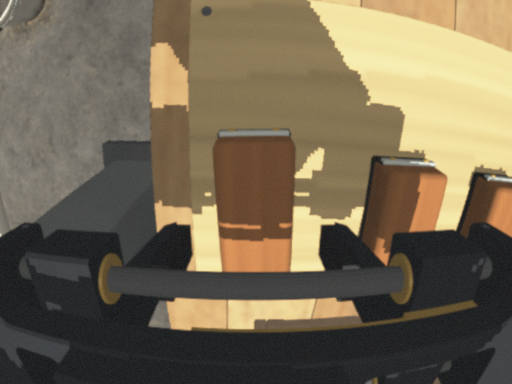

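>>> apply_moves:
  deltas:
    - [[0,0,-0.012],[0,0,0]]
    - [[0,0,-0.01],[0,0,0]]
    - [[0,0,-0.0065],[0,0,0]]
    - [[0,0,0],[0,0,0]]

```text
t: 16.58
tool_pos: [0.4023, 0.3456, 0.0182]
tool_rot: [-3.134, 0.122, 1.634]
contact_force: [-0.5, 0.2, 0.1]
width: 0.0699
```

>>> apply_moves:
  jaw: 0.03
  grip_force: 35
  deltas:
    - [[0,0,0],[0,0,0]]
    - [[0,0,0],[0,0,0]]
    - [[0,0,0],[0,0,0]]
    - [[0,0,0],[0,0,0]]
    - [[0,0,0],[0,0,0]]
    - [[0,0,0],[0,0,0]]
    - [[0,0,0],[0,0,0]]
    - [[0,0,0],[0,0,0]]

```text
t: 17.25
tool_pos: [0.4038, 0.3468, 0.0207]
tool_rot: [-3.138, 0.12, 1.634]
contact_force: [-1.6, -0.2, 3.4]
width: 0.0418
```

>>> apply_moves:
  deltas:
    - [[0,0,-0.0006],[0,0,0]]
    - [[0,0,0],[0,0,0]]
    - [[0,0,0],[0,0,0]]

```text
t: 17.5
tool_pos: [0.4038, 0.3468, 0.0207]
tool_rot: [-3.138, 0.12, 1.634]
contact_force: [-3.8, -1.1, 9.3]
width: 0.0418
```

```bash
python3 st.py
```

```text
t 17.5 [0.4038 0.3468 0.0207] [-3.1378  0.1199  1.6341] F [-3.76 -1.09  9.28] M [-0.31  0.35 -0.11] 0.0418
```

>>> apply_moves:
  deltas:
    - [[0,0.0025,0.0002],[0,0,0]]
    - [[-0.0003,0.0025,0],[0,0,0]]
    - [[0,0.0025,0],[0,0,0]]
    - [[-0.0003,0.0025,0],[0,0,0]]
    - [[0,0.0025,0],[0,0,0]]
    - [[-0.0003,0.0025,0],[0,0,0]]

```text
t: 18.0
tool_pos: [0.4035, 0.3614, 0.0207]
tool_rot: [-3.139, 0.12, 1.634]
contact_force: [0.4, -2.9, 6.1]
width: 0.0415
```

>>> apply_moves:
  deltas:
    - [[0,0.0025,0],[0,0,0]]
    - [[-0.0003,0.0025,0],[0,0,0]]
    - [[0,0.0025,0],[0,0,0]]
    - [[-0.0003,0.0025,0],[0,0,0]]
    - [[0,0.0025,0],[0,0,0]]

```text
t: 18.42
tool_pos: [0.4028, 0.3739, 0.0207]
tool_rot: [-3.138, 0.121, 1.634]
contact_force: [-0.3, -2.9, 5.8]
width: 0.0416
```

>>> apply_moves:
  deltas:
    - [[-0.0003,0.0025,0],[0,0,0]]
    - [[0,0.0025,0],[0,0,0]]
    - [[-0.0003,0.0025,0],[0,0,0]]
    - [[0,0.0025,0],[0,0,0]]
    - [[-0.0003,0.0025,0],[0,0,0]]

```text
t: 18.83
tool_pos: [0.4019, 0.3864, 0.0207]
tool_rot: [-3.138, 0.12, 1.634]
contact_force: [-0.3, -3.2, 6.5]
width: 0.0418
```

>>> apply_moves:
  deltas:
    - [[0,0.0025,0],[0,0,0]]
    - [[-0.0003,0.0025,0],[0,0,0]]
    - [[0,0.0025,0],[0,0,0]]
    - [[0,0.0025,0],[0,0,0]]

```text
t: 19.17
tool_pos: [0.4016, 0.3964, 0.0207]
tool_rot: [-3.138, 0.12, 1.634]
contact_force: [0.6, -3.0, 7.1]
width: 0.0418
```

>>> apply_moves:
  deltas:
    - [[0,0.001,0],[0,0,0]]
    - [[0,0,0],[0,0,0]]
    - [[0,0,0],[0,0,0]]

```text
t: 19.42
tool_pos: [0.4016, 0.3977, 0.0207]
tool_rot: [-3.139, 0.12, 1.634]
contact_force: [0.1, -2.0, 5.7]
width: 0.042
```

```bash
python3 st.py
```

```text
t 19.42 [0.4016 0.3977 0.0207] [-3.1386  0.1198  1.6341] F [ 0.11 -2.    5.69] M [-0.28  0.01  0.  ] 0.042
```

>>> apply_moves:
  deltas:
    - [[0,0,0.0006],[0,0,0]]
    - [[0,0,0],[0,0,0]]

```text
t: 19.58
tool_pos: [0.4011, 0.3976, 0.0207]
tool_rot: [-3.138, 0.12, 1.634]
contact_force: [-0.2, -0.7, 2.1]
width: 0.0417
```

>>> apply_moves:
  jaw: 0.07
  deltas:
    - [[0,0,0],[0,0,0]]
    - [[0,0,0],[0,0,0]]
    - [[0,0,0],[0,0,0]]
    - [[0,0,0],[0,0,0]]
    - [[0,0,0],[0,0,0]]
    - [[0,0,0.01],[0,0,0]]
    - [[0,0,0.02],[0,0,0]]
    - [[0,0,0.03],[0,0,0]]

```text
t: 20.25
tool_pos: [0.3991, 0.3963, 0.0792]
tool_rot: [-3.133, 0.123, 1.635]
contact_force: [0.4, 1.0, 0.3]
width: 0.0702
```

>>> apply_moves:
  deltas:
    - [[0.0153,-0.0051,0.003],[0.01,0,-0.0037]]
    - [[0.0153,-0.0051,0.003],[0.01,0,-0.0037]]
    - [[0.0153,-0.0051,0.003],[0.01,0,-0.0037]]
    - [[0.0153,-0.0051,0.003],[0.01,0,-0.0037]]
    - [[0.0153,-0.0051,0.003],[0.01,0,-0.0037]]
    - [[0.0153,-0.0051,0.003],[0.01,0,-0.0037]]
    - [[0.0153,-0.0051,0.003],[0.01,0,-0.0037]]
    - [[0.0153,-0.0051,0.003],[0.01,0,-0.0037]]
    - [[0.0153,-0.0051,0.003],[0.01,0,-0.0037]]
    - [[0.0153,-0.0051,0.003],[0.01,0,-0.0037]]
    - [[0.0153,-0.0051,0],[0.01,0,-0.0037]]
    - [[0.0153,-0.0051,0],[0.01,0,-0.0037]]
    - [[0,0,0],[0,0,0]]
    - [[0,0,0],[0,0,0]]
    - [[0,0,0],[0,0,0]]

```text
t: 21.5
tool_pos: [0.5839, 0.3363, 0.1101]
tool_rot: [-3.141, 0.0, 1.589]
contact_force: [-0.0, -0.2, -0.0]
width: 0.0703
```

```bash
python3 st.py
python3 - <<'E'
from h import *
import pickle
s=observe();c=calibration('wrist');im=capture('wrist');cv2.imwrite('pics/w10.png',im);pickle.dump((c,s),open('w10.pkl','wb'))
E
```

```text
t 21.5 [0.5839 0.3363 0.1101] [-3.1410e+00  2.0000e-04  1.5892e+00] F [-0.   -0.2  -0.03] M [-0.07 -0.09  0.04] 0.0703
```

View pics/w10.png

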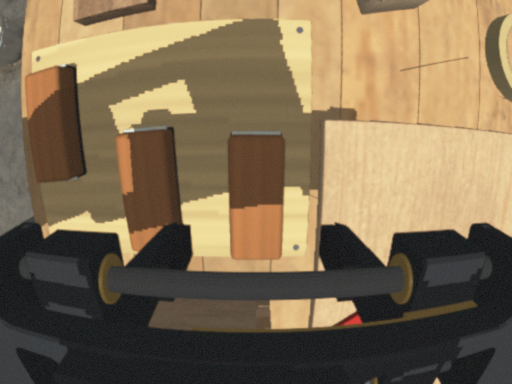

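Run:
```python
from h import *
import pickle
c,s=pickle.load(open('w10.pkl','rb'))
im=cv2.imread('pics/w10.png')
z=cv2.resize(im[115:275,205:310],None,fx=5,fy=3.7*5/3.7*.74,interpolation=cv2.INTER_CUBIC) if 0 else cv2.resize(im[120:270,205:305],None,fx=4,fy=4,interpolation=cv2.INTER_CUBIC)
z=(255*(z/255.)**0.6).astype('uint8');cv2.imwrite('pics/w10z.png',z)
```

```text
(no output)
```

View pics/w10z.png

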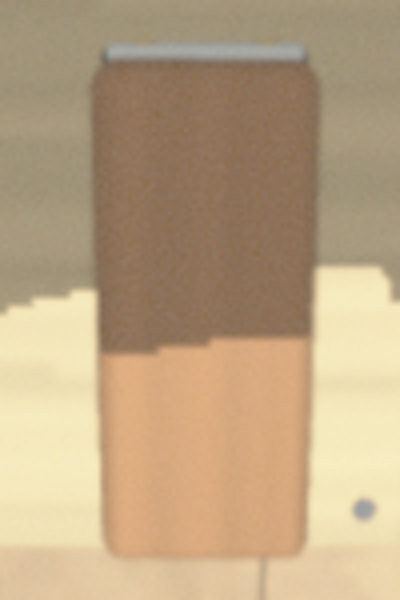

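Run:
```python
from h import *
import pickle
c,s=pickle.load(open('w10.pkl','rb'))
f=lambda q:np.array(q)/4.+[205,120]
P=plane('wrist',f([(94,60),(319,60),(306,557),(104,557)]),.044,c)[:,:2]
print(P.round(4),P.mean(0),(P[0]+P[1])/2,(P[2]+P[3])/2, s['tool_pos'], c['origin'])
```

```text
[[0.5631 0.3869]
 [0.6032 0.3877]
 [0.6053 0.2889]
 [0.5645 0.2881]] [0.58401809 0.33789039] [0.58316486 0.38728801] [0.58487132 0.28849276] [0.5839055  0.33632827 0.11010948] [0.58176014 0.40486023 0.25619953]
```

>>> apply_moves:
  deltas:
    - [[0,0.0015,-0.02],[0,0,0]]
    - [[0,0,-0.02],[0,0,0]]
    - [[0,0,-0.02],[0,0,0]]
    - [[0,0,-0.015],[0,0,0]]
    - [[0,0,-0.0075],[0,0,0]]
    - [[0,0,-0.004],[0,0,0]]
    - [[0,0,0],[0,0,0]]
    - [[0,0,0],[0,0,0]]
    - [[0,0,0],[0,0,0]]

```text
t: 22.3
tool_pos: [0.5854, 0.3383, 0.0253]
tool_rot: [3.139, -0.001, 1.589]
contact_force: [0.2, -0.4, -0.1]
width: 0.0701
```

>>> apply_moves:
  jaw: 0.03
  grip_force: 35
  deltas:
    - [[0,0,0],[0,0,0]]
    - [[0,0,0],[0,0,0]]
    - [[0,0,0],[0,0,0]]
    - [[0,0,0],[0,0,0]]
    - [[0,0,0],[0,0,0]]
    - [[0,0,0],[0,0,0]]
    - [[0,0,0],[0,0,0]]
    - [[0,0,0],[0,0,0]]

```text
t: 22.97
tool_pos: [0.5846, 0.3379, 0.0243]
tool_rot: [3.141, -0.0, 1.589]
contact_force: [-1.8, -1.2, 2.8]
width: 0.0418
```

```bash
python3 st.py
```

```text
t 22.97 [0.5846 0.3379 0.0243] [ 3.1407 -0.      1.5893] F [-1.79 -1.17  2.84] M [-0.12  0.08 -0.04] 0.0418
```

>>> apply_moves:
  deltas:
    - [[0,0,0.01],[0,0,0]]
    - [[0,0,0.02],[0,0,0]]
    - [[0,0,0.03],[0,0,0]]
    - [[0,0,0.03],[0,0,0]]
    - [[0,0,0.03],[0,0,0]]
    - [[0,0,0.03],[0,0,0]]
    - [[0,0,0.03],[0,0,0]]
    - [[0,0,0.03],[0,0,0]]
    - [[0,0,0.03],[0,0,0]]
    - [[0,0,0.03],[0,0,0]]
    - [[0,0,0.03],[0,0,0]]
    - [[0,0,0.03],[0,0,0]]
    - [[0,0,0.03],[0,0,0]]
    - [[0,0,0.03],[0,0,0]]
    - [[0,0,0.01],[0,0,0]]
    - [[0,0,0],[0,0,0]]

```text
t: 24.3
tool_pos: [0.5851, 0.3382, 0.4279]
tool_rot: [3.135, -0.002, 1.59]
contact_force: [0.4, -0.5, -2.7]
width: 0.0414
```

>>> apply_moves:
  deltas:
    - [[-0.003,-0.015,0],[0,0,-0.012]]
    - [[-0.003,-0.028,0],[0,0,-0.012]]
    - [[-0.003,-0.031,0],[0,0,-0.012]]
    - [[-0.003,-0.031,0],[0,0,-0.012]]
    - [[-0.003,-0.031,0],[0,0,-0.012]]
    - [[-0.003,-0.031,0],[0,0,-0.012]]
    - [[-0.003,-0.031,0],[0,0,-0.012]]
    - [[-0.003,-0.031,0],[0,0,-0.012]]
    - [[-0.003,-0.031,0],[0,0,-0.012]]
    - [[-0.003,-0.031,0],[0,0,-0.012]]
    - [[-0.003,-0.031,0],[0,0,-0.012]]
    - [[-0.003,-0.031,0],[0,0,-0.012]]
    - [[-0.003,-0.031,0],[0,0,-0.012]]
    - [[-0.003,-0.031,0],[0,0,-0.012]]
    - [[-0.003,-0.031,0],[0,0,-0.012]]
    - [[-0.003,-0.031,0],[0,0,-0.012]]
    - [[-0.003,-0.031,0],[0,0,-0.012]]
    - [[-0.003,-0.03,0],[0,0,-0.012]]
    - [[-0.003,-0.025,0],[0,0,-0.012]]
    - [[-0.003,-0.015,0],[0,0,-0.012]]

```text
t: 25.97
tool_pos: [0.5233, -0.2423, 0.4205]
tool_rot: [-3.138, -0.001, 1.346]
contact_force: [0.3, -1.0, -2.7]
width: 0.0417
```

```bash
python3 st.py
```

```text
t 25.97 [ 0.5233 -0.2423  0.4205] [-3.1376e+00 -1.3000e-03  1.3465e+00] F [ 0.31 -0.98 -2.74] M [-0.   -0.06  0.02] 0.0417
```

>>> apply_moves:
  deltas:
    - [[0,0,-0.015],[0,0,0]]
    - [[0,0,-0.03],[0,0,0]]
    - [[0,0,-0.03],[0,0,0]]
    - [[0,0,-0.03],[0,0,0]]
    - [[0,0,-0.03],[0,0,0]]
    - [[0,0,-0.03],[0,0,0]]
    - [[0,0,-0.03],[0,0,0]]
    - [[0,0,-0.03],[0,0,0]]
    - [[0,0,-0.03],[0,0,0]]
    - [[0,0,-0.03],[0,0,0]]
    - [[0,0,-0.03],[0,0,0]]
    - [[0,0,-0.015],[0,0,0]]
    - [[0,0,-0.01],[0,0,0]]
    - [[0,0,0],[0,0,0]]
    - [[0,0,0],[0,0,0]]
    - [[0,0,0],[0,0,0]]

```text
t: 27.3
tool_pos: [0.5253, -0.2405, 0.0852]
tool_rot: [3.139, 0.001, 1.349]
contact_force: [0.2, 0.1, -2.2]
width: 0.0415
```

```bash
python3 st.py
python3 - <<'E'
from h import *
import pickle
s=observe();c=calibration('wrist');im=capture('wrist');cv2.imwrite('pics/w11.png',im);pickle.dump((c,s),open('w11.pkl','wb'))
E
```

```text
t 27.3 [ 0.5253 -0.2405  0.0852] [3.1390e+00 8.0000e-04 1.3495e+00] F [ 0.24  0.07 -2.19] M [-0.07 -0.03 -0.02] 0.0415
```

View pics/w11.png

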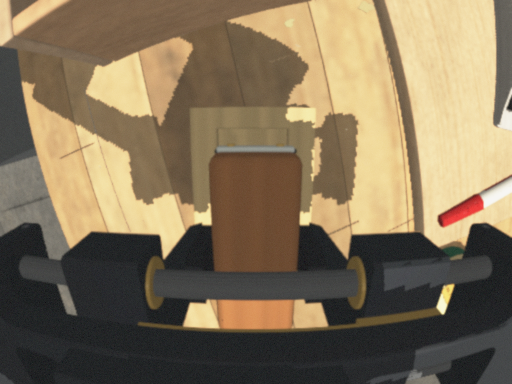

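Run:
```python
from h import *
im=cv2.imread('pics/w11.png')
z=cv2.resize(im[95:225,180:330],None,fx=5,fy=4.5,interpolation=cv2.INTER_CUBIC);z=(255*(z/255.)**0.5).astype('uint8');cv2.imwrite('pics/w11z.png',z)
```

```text
(no output)
```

View pics/w11z.png

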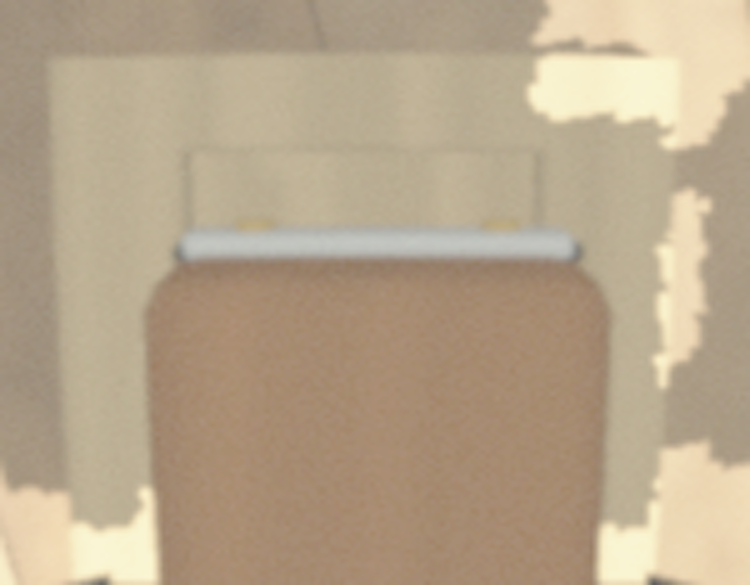

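Run:
```python
from h import *
import pickle
c,s=pickle.load(open('w11.pkl','rb'))
f=lambda q:np.array(q,float)/[5,4.5]+[180,95]
T=s['tool_pos'];y=s['tool_rot'][2];ex=np.array([np.cos(y),np.sin(y)]);ey=np.array([-ex[1],ex[0]])
def loc(q,z):
    P=plane('wrist',f(q),z,c)[:,:2];d=P-T[:2];return P.round(4),np.stack([d@ex,d@ey],1).round(4)
print('caddy end',loc([(48,60),(680,57)],.014))
print('caddy sides left',loc([(48,60),(70,500)],.014)[1],'right',loc([(680,57),(660,500)],.014)[1])
print('recess end',loc([(187,149),(540,150)],.014))
zt=T[2]+.0197
print('wood end',loc([(220,263),(540,263)],zt)[1],'sides',loc([(148,330),(608,330),(160,560),(597,560)],zt)[1])
print('batten edge',loc([(180,232),(578,232)],zt)[1])
```

```text
caddy end (array([[ 0.4933, -0.1609],
       [ 0.5836, -0.1808]]), array([[ 0.0707,  0.0487],
       [ 0.0711, -0.0438]]))
caddy sides left [[ 0.0707  0.0487]
 [-0.0044  0.0484]] right [[ 0.0711 -0.0438]
 [-0.0045 -0.0437]]
recess end (array([[ 0.5099, -0.1802],
       [ 0.5601, -0.1917]]), array([[ 0.0555,  0.0282],
       [ 0.0553, -0.0233]]))
wood end [[ 0.0499  0.0143]
 [ 0.0499 -0.0132]] sides [[ 0.0434  0.0208]
 [ 0.0434 -0.0193]
 [ 0.0196  0.0207]
 [ 0.0196 -0.0193]]
batten edge [[ 0.0529  0.0177]
 [ 0.0529 -0.0164]]
```

>>> apply_moves:
  deltas:
    - [[0,0,-0.015],[0,0,0]]
    - [[0,0,-0.015],[0,0,0]]
    - [[0,0,-0.012],[0,0,0]]
    - [[0,0,-0.008],[0,0,0]]
    - [[0,0,0],[0,0,0]]
    - [[0,0,0],[0,0,0]]
    - [[0,0,0],[0,0,0]]
    - [[0,0,0],[0,0,0]]
    - [[0,0,0],[0,0,0]]
    - [[0,0,0],[0,0,0]]

```text
t: 28.18
tool_pos: [0.5248, -0.2404, 0.0346]
tool_rot: [3.14, 0.0, 1.349]
contact_force: [0.3, -0.3, -3.0]
width: 0.0419
```

```bash
python3 st.py
python3 - <<'E'
from h import *
import pickle
s=observe();c=calibration('wrist');im=capture('wrist');cv2.imwrite('pics/w12.png',im);pickle.dump((c,s),open('w12.pkl','wb'))
z=cv2.resize(im[105:235,170:340],None,fx=4.5,fy=4.5,interpolation=cv2.INTER_CUBIC);z=(255*(z/255.)**0.5).astype('uint8');cv2.imwrite('pics/w12z.png',z)
E
python3 st.py
```

```text
t 28.18 [ 0.5248 -0.2404  0.0346] [3.1400e+00 4.0000e-04 1.3493e+00] F [ 0.33 -0.34 -2.97] M [-0.   -0.05 -0.  ] 0.0419
t 28.23 [ 0.5248 -0.2403  0.0345] [3.1402e+00 3.0000e-04 1.3494e+00] F [ 1.14  0.41 -2.03] M [-0.01 -0.05  0.06] 0.0417
```

View pics/w12z.png

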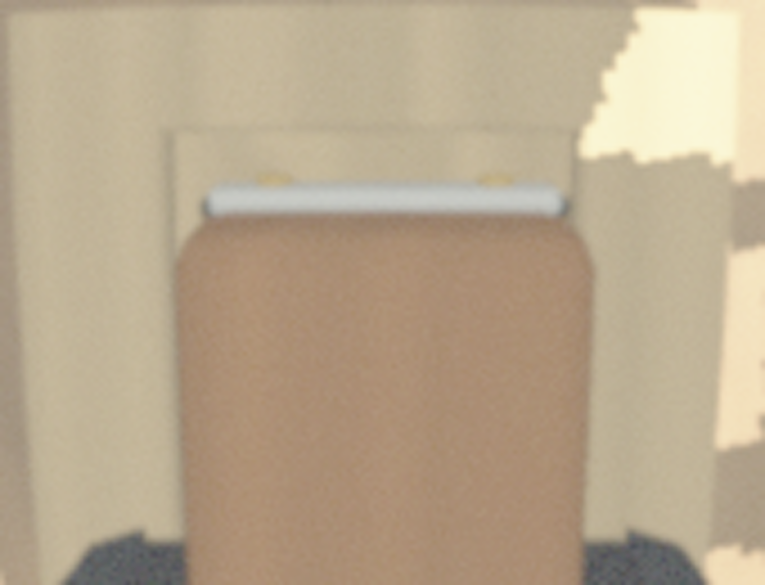

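Run:
```python
from h import *
import pickle
c,s=pickle.load(open('w12.pkl','rb'))
f=lambda q:np.array(q,float)/4.5+[170,105]
T=s['tool_pos'];y=s['tool_rot'][2];ex=np.array([np.cos(y),np.sin(y)]);ey=np.array([-ex[1],ex[0]])
def loc(q,z):
    P=plane('wrist',f(q),z,c)[:,:2];d=P-T[:2];return np.stack([d@ex,d@ey],1).round(4)
print('caddy end',loc([(12,14),(738,10)],.014),'sides',loc([(40,560),(706,540)],.014))
print('recess end',loc([(170,130),(577,130)],.014), loc([(180,520)],.014))
zt=T[2]+.0197
print('wood',loc([(220,214),(540,214)],zt),loc([(178,290),(592,290),(188,570),(583,570)],zt))
print('batten edge',loc([(206,184),(566,184)],zt))
```

```text
caddy end [[ 0.0707  0.0476]
 [ 0.0712 -0.0438]] sides [[-0.0029  0.0482]
 [ 0.0001 -0.0434]]
recess end [[ 0.0553  0.0275]
 [ 0.0553 -0.0234]] [[0.0034 0.0281]]
wood [[ 0.0503  0.0165]
 [ 0.0503 -0.0141]] [[ 0.0429  0.0208]
 [ 0.0429 -0.0194]
 [ 0.0135  0.0211]
 [ 0.0135 -0.0198]]
batten edge [[ 0.0532  0.0178]
 [ 0.0533 -0.0165]]
```

>>> apply_moves:
  deltas:
    - [[-0.0009,-0.001,0],[0,0,-0.005]]
    - [[-0.0009,-0.0009,0],[0,0,0]]
    - [[0,0,0],[0,0,0]]
    - [[0,0,0],[0,0,0]]
    - [[0,0,-0.003],[0,0,0]]
    - [[0,0,-0.003],[0,0,0]]
    - [[0,0,-0.003],[0,0,0]]
    - [[0,0,-0.002],[0,0,0]]
    - [[0,0,0],[0,0,0]]
    - [[0,0,0],[0,0,0]]
    - [[0,0,0],[0,0,0]]

```text
t: 29.15
tool_pos: [0.5227, -0.242, 0.023]
tool_rot: [3.141, 0.0, 1.344]
contact_force: [0.2, -0.0, -2.5]
width: 0.0417
```

```bash
python3 st.py
```

```text
t 29.15 [ 0.5227 -0.242   0.023 ] [3.1409 0.     1.3444] F [ 0.18 -0.03 -2.46] M [-0.05 -0.07 -0.02] 0.0417
```

>>> apply_moves:
  deltas:
    - [[0,0,-0.0015],[0,0,0]]
    - [[0,0,-0.0015],[0,0,0]]
    - [[0,0,-0.001],[0,0,0]]
    - [[0,0,0],[0,0,0]]
    - [[0,0,0],[0,0,0]]

```text
t: 29.57
tool_pos: [0.5226, -0.242, 0.0189]
tool_rot: [3.141, -0.0, 1.344]
contact_force: [-0.4, -0.1, -1.9]
width: 0.0418
```

>>> apply_moves:
  deltas:
    - [[0,0,-0.0005],[0,0,0]]
    - [[0,0,-0.0005],[0,0,0]]
    - [[0,0,0],[0,0,0]]
    - [[0,0,0],[0,0,0]]

```text
t: 29.9
tool_pos: [0.5228, -0.2421, 0.0182]
tool_rot: [3.141, 0.0, 1.344]
contact_force: [-0.6, -0.3, 0.9]
width: 0.0414
```

```bash
python3 st.py
```

```text
t 29.9 [ 0.5228 -0.2421  0.0182] [3.1408e+00 1.0000e-04 1.3444e+00] F [-0.56 -0.31  0.95] M [0.05 0.13 0.04] 0.0414
```

>>> apply_moves:
  jaw: 0.065
  deltas:
    - [[0,0,0],[0,0,0]]
    - [[0,0,0],[0,0,0]]
    - [[0,0,0],[0,0,0]]
    - [[0,0,0],[0,0,0]]
    - [[0,0,0],[0,0,0]]
    - [[0,0,0],[0,0,0]]
    - [[0,0,0.01],[0,0,0]]
    - [[0,0,0.02],[0,0,0]]
    - [[0,0,0.03],[0,0,0]]
    - [[0,0,0.03],[0,0,0]]
    - [[0,0,0.03],[0,0,0]]
    - [[0,0,0.03],[0,0,0]]
    - [[0,0,0.02],[0,0,0]]
    - [[0,0,0],[0,0,0]]
    - [[0,0,0],[0,0,0]]

```text
t: 31.15
tool_pos: [0.5234, -0.2425, 0.1899]
tool_rot: [3.138, 0.002, 1.344]
contact_force: [-0.5, 0.5, -0.0]
width: 0.065
```

```bash
python3 st.py
python3 - <<'E'
from h import *
import pickle
s=observe();c=calibration('wrist');im=capture('wrist');cv2.imwrite('pics/w13.png',im);pickle.dump((c,s),open('w13.pkl','wb'))
cv2.imwrite('pics/side13.png',cv2.resize(capture('side')[75:325,180:340],None,fx=2.4,fy=2.4,interpolation=cv2.INTER_CUBIC))
E
```

```text
t 31.15 [ 0.5234 -0.2425  0.1899] [3.1375e+00 1.5000e-03 1.3445e+00] F [-0.47  0.49 -0.01] M [-0.05 -0.13 -0.01] 0.065
```

View pics/w13.png

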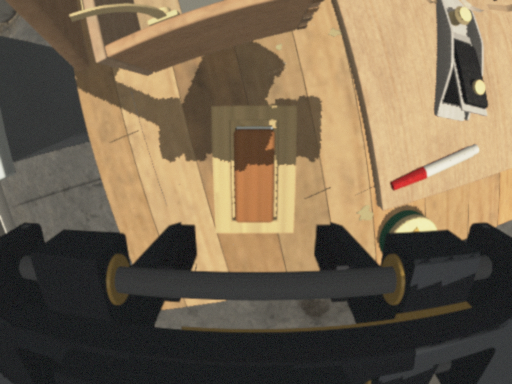

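View pics/side13.png

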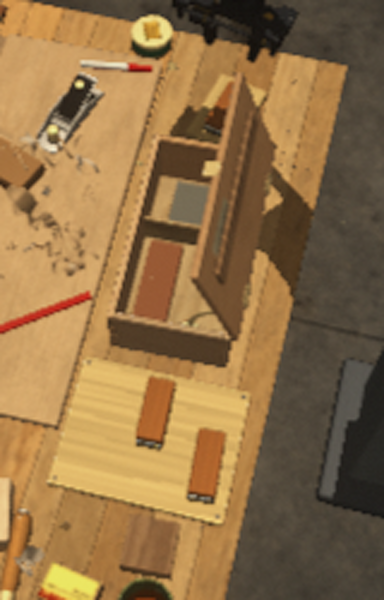

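```bash
python3 - <<'E'
from h import *
im=capture('side');hsv=cv2.cvtColor(im,cv2.COLOR_BGR2HSV)
m=cv2.inRange(hsv,(4,120,90),(14,255,255));m[:225]=0;m[290:]=0;m[:,:205]=0;m[:,285:]=0
n,l,st,ce=cv2.connectedComponentsWithStats(m)
for i in range(1,n):
    if st[i,4]>60:
        ys,xs=np.where(l==i);P=plane('side',np.stack([xs,ys],1),.044)[:,:2].astype('f4');print(cv2.minAreaRect((P*1000)))
import pickle
c,s=pickle.load(open('w13.pkl','rb'))
P=plane('wrist',[(236,130),(276,130),(275,222),(235,222)],.038,c);print(P.round(4),P.mean(0))
E
python3 -c "
from cell import finish_job; print(finish_job())"; python3 st.py
```

```text
((496.8292236328125, 341.3682861328125), (40.46186065673828, 97.93510437011719), 3.529618740081787)
((402.10174560546875, 401.6722717285156), (39.23476028442383, 97.34198760986328), 4.243844985961914)
[[ 0.5155 -0.191   0.038 ]
 [ 0.5544 -0.2     0.038 ]
 [ 0.533  -0.2956  0.038 ]
 [ 0.491  -0.2859  0.038 ]] [ 0.52346458 -0.243099    0.038     ]
the job is handed in; nothing more can be done
None
the job is handed in; nothing more can be done
```

I rubbed all three blocks about 5 cm along the board under 5–7 N and put the sharp one in the caddy. The job was handed in at about 31 s of the 72 s.

| Block (by place on the board) | Drag / (push + weight) | Rubbed distance | Verdict |
|---|---|---|---|
| Farthest from the robot (largest x) | about 0.67 | 5.0 cm | sharp |
| Middle | about 0.25–0.3 | 5.0 cm | worn |
| Nearest the robot | about 0.35–0.4 | 5.1 cm | worn |

The nearest block's drag is a little above the stated worn range of 0.15–0.3, but far from the 0.6 where sharp begins. I did not rub it again. I weighed only the sharp block, at about 2.5 N. The two worn ratios use the given weight range.

**Last checks:**
- **Sharp block:** the arm felt it touch at the height the recess floor calls for. The wrist picture then showed it flat in the recess, centred at (0.523, −0.243), within 1–2 mm of the measured recess centre.
- **Worn blocks:** the side camera showed both on the board, 5.0 cm (middle) and 5.1 cm (nearest) from where they lay.
- **Wax tin and offcut:** the arm went near neither, and both looked unmoved in the pictures; I did not measure them again.
- **Gripper:** open and clear of everything at z ≈ 0.19 m.

For the middle and nearest blocks I tilted the tool about 7° to keep the wrist clear of the open toolbox lid. The peak push just before rubbing was about 9.6 N.

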